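# Snap the dust cap onto a grinder spindle housing

### The job

Take the middle-sized of the three grey dust caps out of the wooden rest, gripping it gently because the plastic is brittle, and press it straight down into the open bore of the green spindle housing until the force rises, suddenly drops and the cap has snapped home on its rubber ring. Then do not let go: finish with the robot still pressing the cap down onto the ring with a steady push of about 10 to 15 N, and leave the other caps and everything lying about where they are.

Things in the scene. Friction and masses are not known exactly. Their poses are not given: they have to be found in the camera images.
- cap_middle: The cap to fit: round grey plastic, about 60 g, spigot-down in any of the rest's holes. Origin: centre of the flange's underside, z up its axis. Flange 56 mm across, 7 mm thick. Spigot 26 mm long: tip 18 mm across, a cone widening to a bead 31 mm across 18 mm below the origin, then a 24 mm neck. Any yaw fits. Brittle: spoilt by over 110 N from the fingers in all (grip of both plus push); 20 to 30 N of grip per finger holds it.
- stub (a point): On cap_middle, centre of its grip stub, 19 mm above the cap's origin, on the axis. The stub is round, upright, 24 mm across and 24 mm tall (7 to 31 mm above the origin): the place to grip.
- cap_small: Bystander cap, the same stub and thickness but a flange 42 mm across; the wrong size, stays in the rest.
- cap_large: Bystander cap, the same stub and thickness but a flange 70 mm across; the wrong size, stays in the rest.
- rest: Fixed wooden block 76 mm (its x) by 250 mm (its y) by 34 mm high, origin at the centre of its underside. Three through holes 39 mm across in a row along its y, 82 mm apart, the middle one at its centre. The caps' flanges lie on its top, origin of each cap 34 mm above the table.
- housing: Fixed green casting: foot plate 120 (x) by 230 (y) by 14 mm, with a round upright housing 68 mm across, top 74 mm above the table. Origin on the bore axis at table height. Bore 36 mm across, open above. About 10 mm down, four sprung balls stand 5 mm into it: pushing the cap's bead past them takes 8 to 15 N, then the force drops at once (cap's origin then about 8 mm above the mouth).
- mouth (a point): Centre of the bore's mouth, on the bore axis, 74 mm above the table, z up. Snapped home, the cap's origin is 1.5 to 5.5 mm above this point (about 4 mm when let go). Past the crest the balls draw the cap down by themselves, pulling on the hand with up to about 12 N, until the flange has settled on the rubber ring; the push must come on top of that.
- seal: Black rubber ring on the housing's rim round the mouth, 54 mm outside, 40 mm inside; its top is 5 mm above the mouth. It gives downward like a spring of about 3.5 N per mm for 3 mm, then is solid; it must never bear more than 45 N. The cap's flange lands on it right after the snap. Origin on the axis at the ring's underside.
- bushing: Bystander: steel bushing 28 mm across, 26 mm high, standing on the housing's foot plate; origin at the centre of its underside.
- hex_key: Bystander: L-shaped hex key 80 mm long lying on the foot plate; origin at the middle of the long arm.
- arbor: Bystander: steel arbor with a hexagon head, 130 mm long, 25 mm thick, lying before the rest on the robot's side; origin midway, on its underside.
- oil_can: Bystander: steel can 44 mm across, 75 mm high, behind the rest; origin at the centre of its underside.
- brush: Bystander: brush 170 mm long lying far from the robot; origin on its underside.
Things that resemble listed ones, but are neither listed nor needed, are in the scene too. What is shaped like the cap_middle but purple is not meant.

How it is judged:
On the way, in this order (a step that is already met when the one before it is completed fails the run):
1. the cap is lifted clear out of the rest, held by the fingers (height (world z) of cap_middle above 0.064 m and contact force between the fingers and cap_middle above 2 N and contact force between cap_middle and rest below 0.01 N), for 0.2 s.
2. the cap has snapped home: its flange is on the rubber ring (horizontal distance between cap_middle and mouth below 0.005 m and z of cap_middle in the frame of mouth below 0.0065 m and angle between cap_middle's own z axis and vertical below 0.1 rad), for 0.2 s.
At the end, for the whole second after the job is handed in: The middle cap is snapped home in the housing (axis within 5 mm of the bore's, origin less than 6.5 mm above the mouth, upright within 0.1 rad) and the robot's fingers still press it onto the rubber ring with 7 to 30 N through the last second (all of step 2 and contact force between cap_middle and seal between 7 and 30 N and contact force between the fingers and cap_middle above 4 N); the arm keeps its last pose, push and grip.
It fails at once if the fingers bear on the brittle cap with more than 110 N in all (contact force between the fingers and cap_middle above 110 N).
It fails at once if the cap is rammed onto the ring with more than 45 N (contact force between cap_middle and seal above 45 N).
It fails at once if one of the other caps is moved by more than 15 mm (distance of any of cap_small, cap_large from where it was at the start of the episode above 0.015 m).
It fails at once if another thing lying about is moved by more than 30 mm (distance of any of bushing, hex_key, arbor, oil_can, brush from where it was at the start of the episode above 0.03 m).
It also fails if it takes over 51 s, if anything falls off the work surface, if the arm or the gripper's body presses on something with over 40 N, if the wrist force passes 120 N, or if a joint passes its speed limit or range.

### The arm

A 7-joint arm with a two-finger parallel gripper is mounted at the origin on the work surface. World frame = base frame: x ahead of the robot, y to its left, z up, the work surface at z = 0. Lengths are in m, angles in rad, forces in N, time in s.
With the tool pointing down it reaches from about 0.4 to 0.925 m from the base axis. Payload 4.1 kg.
Tool frame: the origin (TCP) lies on the front face of the gripper's body, between the roots of the fingers; the fingertips stand 73 mm ahead of it and the grasp point (between the pads) lies 54 mm ahead of it (robot.tip_reach is the distance from the TCP to the fingertips, in m); z points along the fingers, y is the line along which they close (so a half turn about z gives the same grasp; the last joint's range is limited). The gripper opens to 85 mm and grips with 20 to 120 N. Pads are 22 mm wide; open, the fingers measure 114 mm over their backs; the gripper's body (76 mm by 85 mm) begins 54 mm behind the grasp point. The pads swing forward as they close: fully open they stand 13 mm farther back than shut.
Start: joints at [1.099, 0.398, 0.045, 1.537, -0.019, 1.207, -0.051], TCP at [0.237, -0.605, 0.304] pointing down, gripper open.
Joint ranges: [-2.82, 2.82], [-0.49, 2.23], [-1.37, 1.46], [0, 2.46], [-1.36, 4.5], [0.23, 2], [-2.94, 2.94]. Speed limits (rad/s): [2.57, 2.57, 3.14, 3.14, 3.14, 3.14, 3.14].

### API

Orientations are given as a unit quaternion [x, y, z, w].
In Python, from rig import robot, eyes, ticket gives the robot as it stands.
- The arm moves only by the shell command python3 -m inch 'ROWS' [OPENING] [FORCE]. ROWS is JSON, a list of rows, each an object of numbers: "tx", "ty", "tz": the shift along the tool's x, y, z in mm; "turn": the turn about the tool's z in rad. In form: [{"tx": .., "ty": .., "tz": .., "turn": ..}, ...]. A call has 1 to 12 rows; each row is the pose to reach, as a shift and turn from the pose commanded when the call began, along the tool's axes at that moment; what a row does not reach only later rows make up. A row lasts 1/10 s, in which the tool goes at most 50 mm and 8.59 degrees, less where a joint would pass 70% of its speed; a pose out of reach is approached as far as the arm can. A call with a gripper value outside its range is refused whole. OPENING is the finger opening in mm, from 0 to 85.4, set as the call begins (- or left out, the last holds). The fingers move at their own pace and stop on an object; FORCE is the grip in N (left out, the last holds). Time passes only in rows, so rows that repeat a pose let the fingers close. It gives the time, the measured TCP pose, the force, the opening and the grip force at its end, in the units of the state.
- robot.get_state(): the state, without advancing time (a new reading comes with each control period).
- eyes.read_camera(name): name is "scene" or "side" or "wrist"; returns the picture (400x640x3 uint8, blue, green, red); there is no depth.
- eyes.camera_params(name): a dict with "fovy" (degrees; the focal length in pixels is half the picture's height over the tangent of half this angle, whatever the lens; pixels are square), "cx", "cy" (the principal point, pixels), "distortion" ([k1, k2, p1, p2, k3] as OpenCV has them; the pictures are not rectified), "xyz" and "rotation" of the camera in the world; the wrist camera has in their place "hand_eye" (4x4, takes a point from camera to tool coordinates, whose origin is the TCP and whose axes are the flange's). Camera axes: x right, y down, z forward; pixel columns grow to the right and rows downward; lengths in m; the calibration is good to about 2 mm. A picture is of the moment at which its call begins: read the wrist's pose just before it. camera_params takes no time and is no camera call.
- ticket.sign_off(): hands the job in; it is judged then, once.
The state is a dict: "time": time; "joint_pos": joint angles; "qvel": joint speeds; "joint_efforts": joint torques, N m; "position": TCP position; "tcp_rot": TCP orientation; "wrist_force": force on the tool from outside, world axes, zero at the start; "torque": the same for the moment, N m; "width": opening from 0.0 (shut) to 1.0 (fully open); "finger_force": force on a finger pad.
Only numpy, scipy, OpenCV 4.12 (cv2) and the standard library are available. Lean on these libraries where they do the work, as an engineer would, in place of code of your own. Each camera call takes 0.05 s, during which the arm holds its last target. There are 200 camera calls.

## Working session

There is one attempt and no reset: what is moved stays moved. The work goes in short steps, Python scripts to look and compute and a shell command to move; the robot and the scene stay as the last step left them, time stands still between calls to the robot, and variables do not carry over. Pictures are saved under pics/ and viewed, at most 10 in all, crops included, and the job is handed in when it is done.

```bash
ls; mkdir -p pics; cat > h.py <<'E'
import numpy as np,cv2
from scipy.spatial.transform import Rotation as R
from rig import robot,eyes,ticket
def cam(name,st=None):
    p=eyes.camera_params(name)
    f=200/np.tan(np.radians(p['fovy'])/2)
    K=np.array([[f,0,p['cx']],[0,f,p['cy']],[0,0,1]]);D=np.array(p['distortion'],float)
    if 'hand_eye' in p:
        H=np.array(p['hand_eye']);T=np.eye(4);T[:3,:3]=R.from_quat(st['tcp_rot']).as_matrix();T[:3,3]=st['position'];T=T@H
        return K,D,T[:3,:3],T[:3,3]
    r=np.array(p['rotation']);r=r if r.shape==(3,3) else R.from_quat(r).as_matrix()
    return K,D,r,np.array(p['xyz'])
def hit(c,uv,z):
    K,D,r,o=c
    n=cv2.undistortPoints(np.array([[uv]],float),K,D)[0,0]
    d=r@np.array([n[0],n[1],1]);return o+d*(z-o[2])/d[2]
E
python3 - <<'E'
from h import *
s=robot.get_state();print(s)
for n in('scene','side','wrist'):
    cv2.imwrite(f'pics/{n}0.png',eyes.read_camera(n));print(eyes.camera_params(n))
E
```

```text
pics
{'time': 0.0, 'joint_pos': array([ 1.0990468 ,  0.39918502,  0.04502195,  1.53790213, -0.01867258,
        1.2069014 , -0.05067499]), 'qvel': array([-1.05851513e-04, -1.37988959e-03,  6.67843804e-04,  2.23769121e-04,
       -5.28421460e-04, -6.97793683e-05, -9.68692309e-06]), 'joint_efforts': array([-5.03681385e-04, -4.75118208e+01,  1.36467610e+00, -2.54220843e+01,
        1.16772833e-02,  9.47777589e-03,  2.50238870e-06]), 'position': array([ 0.23656063, -0.6048842 ,  0.30285776]), 'tcp_rot': array([ 9.82667366e-01,  1.85374952e-01, -2.59591851e-04, -9.52850284e-04]), 'wrist_force': array([-0.01883885,  0.58121422,  0.08205287]), 'torque': array([-0.00924075, -0.02682997, -0.02089553]), 'finger_force': 0.0, 'width': 0.9974677114631529}
{'fovy': 45.10887244706112, 'cx': 324.0428648167719, 'cy': 191.70477978773368, 'distortion': array([0.03664318, 0.        , 0.        , 0.        , 0.        ]), 'xyz': array([0.9548968 , 0.80280738, 0.79749681]), 'rotation': array([ 0.20540358,  0.87627227, -0.42304836, -0.10481591])}
{'fovy': 56.13213745928607, 'cx': 314.47877347385025, 'cy': 191.9701231838278, 'distortion': array([-0.06128675,  0.        ,  0.        ,  0.        ,  0.        ]), 'xyz': array([ 0.42383332, -0.59267273,  0.66851048]), 'rotation': array([ 0.91191762, -0.1061029 ,  0.05330709, -0.39281901])}
{'fovy': 69.0914546925663, 'cx': 318.15717632182884, 'cy': 198.72708254307298, 'distortion': array([-0.0435145,  0.       ,  0.       ,  0.       ,  0.       ]), 'hand_eye': array([[ 1.47579352e-04, -9.57880680e-01, -2.87166471e-01,
         7.14203451e-02],
       [ 9.99999982e-01,  1.06583608e-04,  1.58392344e-04,
        -7.13071481e-05],
       [-1.21113727e-04, -2.87166489e-01,  9.57880678e-01,
        -7.03924802e-02],
       [ 0.00000000e+00,  0.00000000e+00,  0.00000000e+00,
         1.00000000e+00]])}
```

View pics/scene0.png

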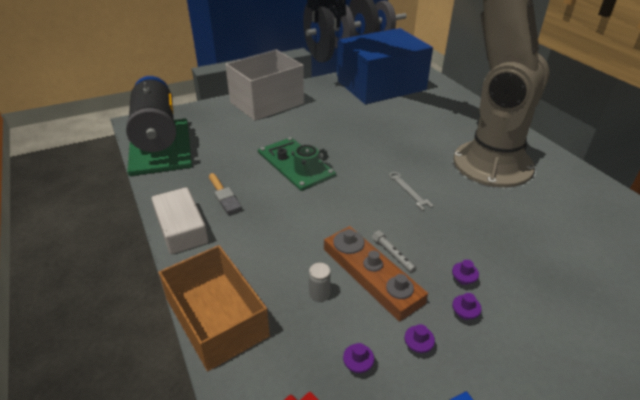

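View pics/side0.png

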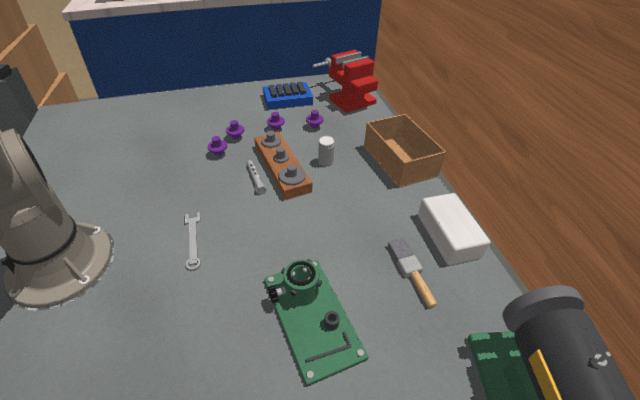

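The scene view shows the rest with grey caps at (349,238), (374,260) and (400,284), with purple lookalikes outside it. In the side view the same caps are at (292,173), (281,155) and (271,139), and the housing mouth is at about (301,275). The middle-hole cap looks smallest, so I need crops to tell the two end caps apart.

```bash
python3 - <<'E'
from h import *
a=cv2.imread('pics/scene0.png')[220:320,315:435];b=cv2.imread('pics/side0.png')[120:200,240:336]
c=cv2.imread('pics/side0.png')[250:390,255:375]
A=cv2.resize(a,(480,400),interpolation=2);B=cv2.resize(b,(480,400),interpolation=2)
cv2.imwrite('pics/c1.png',np.hstack([A,B])[:, :] if 0 else cv2.resize(np.hstack([A,B]),(800,333)))
cv2.imwrite('pics/c2.png',cv2.resize(c,(480,560),interpolation=2))
E
```

```text
(no output)
```

View pics/c1.png

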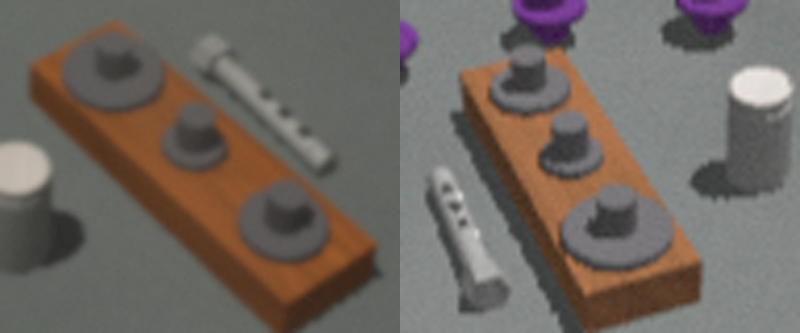

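View pics/c2.png

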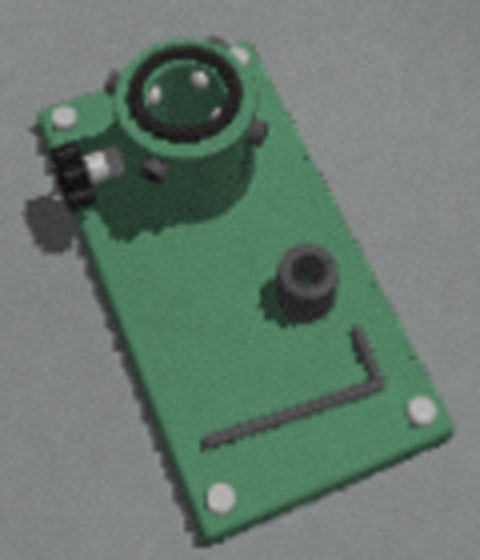

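The crops give flange widths in scene pixels of about 100 (upper left), 65 (centre) and 90 (lower right). The side view agrees: 110, 62 and 80. So cap_middle is at scene (400,286) and side (271,141), the end hole nearest the purple caps. The ring centre is at side (301.5,273).

```bash
python3 - <<'E'
from h import *
s=robot.get_state()
cs,cd=cam('scene'),cam('side')
for n,a,b,z in [('mid',(400.2,286.6),(271.2,141.1),.038),('midtop',(400.5,277.9),(270.7,133.2),.065),('small',(373.5,265),(281,157.7),.038),('large',(348.9,241.6),(292.1,175.7),.038),('ring',(307,150),(301.5,273),.079)]:
    p,q=hit(cs,a,z),hit(cd,b,z);print(n,p.round(4),q.round(4),((p+q)/2).round(4))
E
python3 -c "
from h import *;print(R.from_quat(robot.get_state()['tcp_rot']).as_matrix().round(3))"
```

```text
mid [0.5174 0.2938 0.038 ] [0.519  0.2894 0.038 ] [0.5182 0.2916 0.038 ]
midtop [0.5198 0.2933 0.065 ] [0.5194 0.2896 0.065 ] [0.5196 0.2915 0.065 ]
small [0.5353 0.219  0.038 ] [0.5332 0.2075 0.038 ] [0.5343 0.2132 0.038 ]
large [0.548  0.1337 0.038 ] [0.5482 0.1276 0.038 ] [0.5481 0.1306 0.038 ]
ring [ 0.5006 -0.1888  0.079 ] [ 0.5035 -0.1956  0.079 ] [ 0.502  -0.1922  0.079 ]
[[ 0.931  0.364 -0.001]
 [ 0.364 -0.931  0.001]
 [-0.    -0.001 -1.   ]]
```

```bash
python3 -m inch '[{"tx":40,"ty":-29,"tz":5,"turn":-0.13},{"tx":80,"ty":-58,"tz":10,"turn":-0.26},{"tx":120,"ty":-87,"tz":16,"turn":-0.39},{"tx":160,"ty":-116,"tz":21,"turn":-0.52},{"tx":200,"ty":-145,"tz":26,"turn":-0.65},{"tx":240,"ty":-174,"tz":32,"turn":-0.78},{"tx":280,"ty":-203,"tz":37,"turn":-0.91},{"tx":320,"ty":-232,"tz":42,"turn":-1.04},{"tx":360,"ty":-261,"tz":48,"turn":-1.17},{"tx":397,"ty":-288,"tz":53,"turn":-1.3},{"tx":397,"ty":-288,"tz":53,"turn":-1.38},{"tx":397,"ty":-288,"tz":53,"turn":-1.38}]' 50 25
python3 - <<'E'
from h import *
print(robot.tip_reach)
import pickle
s=robot.get_state();i=eyes.read_camera('wrist');cv2.imwrite('pics/w1.png',i);pickle.dump(s,open('w1.pkl','wb'))
print(s['position'],s['width'],R.from_quat(s['tcp_rot']).as_matrix().round(3))
E
```

```text
time: 1.35
position: [0.502, -0.191, 0.2505]
tcp_rot: [0.639, 0.77, -0.0, -0.0]
wrist_force: [0.1, -1.1, -0.1]
width: 0.587
finger_force: 0.0
0.0726
[ 0.50198667 -0.19096789  0.25049412] 0.5867907018649553 [[-0.184  0.983 -0.001]
 [ 0.983  0.184  0.   ]
 [ 0.001 -0.001 -1.   ]]
```

View pics/w1.png

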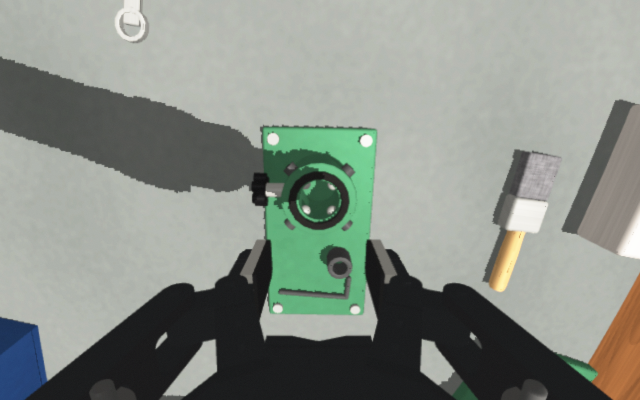

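The wrist view shows the ring centred near (319,201), spanning x 289–348 and y 172–230. I'll refine that and work out the move to the cap.

```bash
python3 - <<'E'
from h import *
import pickle
s=pickle.load(open('w1.pkl','rb'));c=cam('wrist',s);i=cv2.imread('pics/w1.png')
m=(i.max(2)<45).astype(np.uint8);m[:,:284]=0;m[:,354:]=0;m[:166]=0;m[236:]=0
n,l,st,_=cv2.connectedComponentsWithStats(m);k=1+st[1:,4].argmax();print(st[k])
x,y,w,h=st[k][:4]
for uv in((x+(w-1)/2,y+(h-1)/2),(318.5,201)):print(uv,hit(c,uv,.079))
M=R.from_quat(s['tcp_rot']).as_matrix()
print(M.T@(np.array([.519,.2915,.22])-s['position'])*1000)
E
```

```text
[289 172  36  33 352]
(np.float64(306.5), np.float64(188.0)) [ 0.48852437 -0.18327634  0.079     ]
(318.5, 201) [ 0.50082894 -0.19286836  0.079     ]
[471.045136   105.6850133   30.68824699]
```

```bash
python3 -m inch '[{"tx":43,"ty":10,"tz":0},{"tx":86,"ty":20,"tz":0},{"tx":129,"ty":30,"tz":0},{"tx":172,"ty":40,"tz":4},{"tx":215,"ty":50,"tz":8},{"tx":258,"ty":60,"tz":12},{"tx":301,"ty":70,"tz":16},{"tx":344,"ty":80,"tz":20},{"tx":387,"ty":90,"tz":24},{"tx":430,"ty":98,"tz":28},{"tx":471,"ty":106,"tz":31},{"tx":471,"ty":106,"tz":31}]'
python3 - <<'E'
from h import *
import pickle
s=robot.get_state();i=eyes.read_camera('wrist');cv2.imwrite('pics/w2.png',i);pickle.dump(s,open('w2.pkl','wb'))
print(s['position'],s['width'],R.from_quat(s['tcp_rot']).as_matrix().round(3))
E
```

```text
[ 0.50131925 -0.19267981  0.25057007] 0.5871817989573557 [[-0.18   0.984 -0.001]
 [ 0.984  0.18  -0.   ]
 [-0.    -0.001 -1.   ]]schema error: expected keys tx, ty, tz, turn
```

View pics/w2.png

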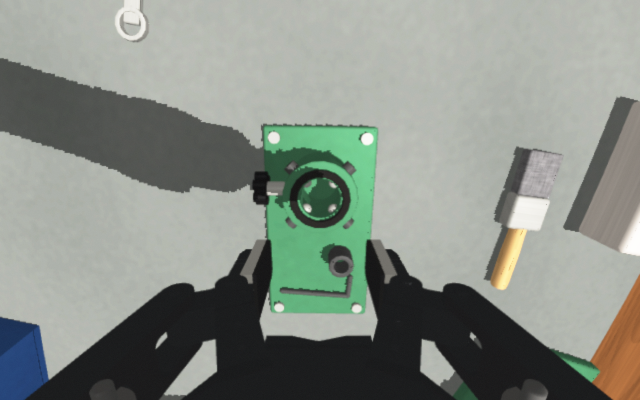

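The call was refused because every row needs the "turn" key, so nothing moved. The view is the housing again with the arm settled, and the ring is at about (320,199). Retrying with "turn" included.

```bash
python3 -m inch '[{"tx":43,"ty":10,"tz":0,"turn":0},{"tx":86,"ty":20,"tz":0,"turn":0},{"tx":129,"ty":30,"tz":0,"turn":0},{"tx":172,"ty":40,"tz":4,"turn":0},{"tx":215,"ty":50,"tz":8,"turn":0},{"tx":258,"ty":60,"tz":12,"turn":0},{"tx":301,"ty":70,"tz":16,"turn":0},{"tx":344,"ty":80,"tz":20,"turn":0},{"tx":387,"ty":90,"tz":24,"turn":0},{"tx":430,"ty":98,"tz":28,"turn":0},{"tx":471,"ty":106,"tz":31,"turn":0},{"tx":471,"ty":106,"tz":31,"turn":0}]'
python3 - <<'E'
from h import *
import pickle
print(hit(cam('wrist',pickle.load(open('w2.pkl','rb'))),(320,199),.079))
for k in range(3): eyes.read_camera('side')
s=robot.get_state();i=eyes.read_camera('wrist');cv2.imwrite('pics/w3.png',i);pickle.dump(s,open('w3.pkl','wb'))
print(s['position'],s['width'],R.from_quat(s['tcp_rot']).as_matrix().round(3))
E
```

```text
time: 2.65
position: [0.5191, 0.2957, 0.2199]
tcp_rot: [0.638, 0.77, 0.002, -0.002]
wrist_force: [-0.4, 0.7, -0.6]
width: 0.59
finger_force: 0.0
[ 0.50107933 -0.19269185  0.079     ]
[0.52130146 0.28777278 0.21948173] 0.5938694253727007 [[-0.178  0.984 -0.   ]
 [ 0.984  0.178 -0.002]
 [-0.002 -0.    -1.   ]]
```

View pics/w3.png

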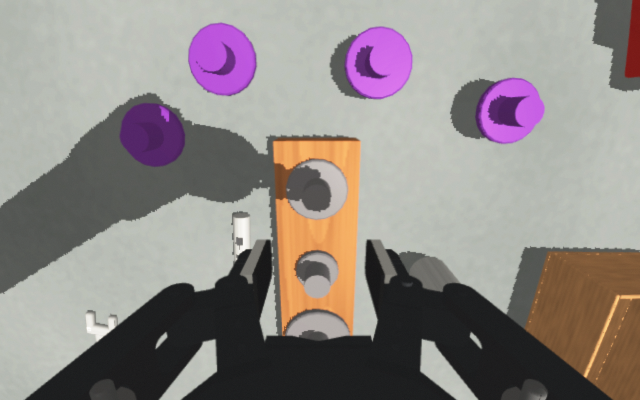

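The wrist view shows the middle cap in the end hole. Its flange spans x 287–347 and y 159–219, so the centre is about (317,189). The small and large caps lie behind it, nearer the gripper.

```bash
python3 - <<'E'
from h import *
import pickle
s=pickle.load(open('w3.pkl','rb'));c=cam('wrist',s)
p=hit(c,(317,189),.041);print(p,hit(c,(287,189),.041),hit(c,(347,189),.041),hit(c,(316,195),.065))
t=robot.get_state();print(t['position'],t['time'],t['wrist_force'])
p[2]=.1155
print(R.from_quat(t['tcp_rot']).as_matrix().T@(p-t['position'])*1000)
E
```

```text
[0.51734553 0.29400761 0.041     ] [0.49118822 0.28927994 0.041     ] [0.54349834 0.29874288 0.041     ] [0.5163973  0.29525565 0.065     ]
[0.5215167  0.28715174 0.21954362] 2.85 [-0.53743372 -0.06443496  0.12682325]
[  7.71875581  -2.85988854 104.0274919 ]
```

```bash
python3 -m inch '[{"tx":4,"ty":-1.5,"tz":20,"turn":0},{"tx":7,"ty":-3,"tz":40,"turn":0},{"tx":7,"ty":-3,"tz":60,"turn":0},{"tx":7,"ty":-3,"tz":75,"turn":0},{"tx":7,"ty":-3,"tz":80,"turn":0},{"tx":7,"ty":-3,"tz":80,"turn":0},{"tx":7,"ty":-3,"tz":80,"turn":0},{"tx":7,"ty":-3,"tz":80,"turn":0}]'
python3 - <<'E'
from h import *
t=robot.get_state();print(t['position'],t['time'],t['wrist_force'])
print(R.from_quat(t['tcp_rot']).as_matrix().T@(np.array([.5172,.294,.1155])-t['position'])*1000)
E
```

```text
time: 3.65
position: [0.517, 0.2965, 0.1409]
tcp_rot: [0.64, 0.768, 0.001, 0.0]
wrist_force: [0.4, -0.5, 0.2]
width: 0.586
finger_force: 0.0
[0.51700107 0.29646897 0.14092571] 3.65 [ 0.43637392 -0.5414462   0.16186601]
[-2.47562482 -0.29981646 25.4240714 ]
```

```bash
python3 -m inch '[{"tx":-1.5,"ty":0,"tz":10,"turn":0},{"tx":-2.5,"ty":0,"tz":18,"turn":0},{"tx":-2.5,"ty":0,"tz":23,"turn":0},{"tx":-2.5,"ty":0,"tz":25,"turn":0},{"tx":-2.5,"ty":0,"tz":25,"turn":0},{"tx":-2.5,"ty":0,"tz":25,"turn":0}]'
python3 -m inch '[{"tx":0,"ty":0,"tz":0,"turn":0},{"tx":0,"ty":0,"tz":0,"turn":0},{"tx":0,"ty":0,"tz":0,"turn":0},{"tx":0,"ty":0,"tz":0,"turn":0},{"tx":0,"ty":0,"tz":0,"turn":0},{"tx":0,"ty":0,"tz":0,"turn":0},{"tx":0,"ty":0,"tz":0,"turn":0},{"tx":0,"ty":0,"tz":0,"turn":0}]' 10 27
```

```text
time: 4.25
position: [0.5168, 0.294, 0.1149]
tcp_rot: [0.64, 0.769, 0.0, 0.0]
wrist_force: [-0.5, 0.6, 0.1]
width: 0.589
finger_force: 0.0
time: 5.05
position: [0.517, 0.294, 0.1153]
tcp_rot: [0.64, 0.768, 0.0, 0.0]
wrist_force: [-0.2, -0.0, 5.2]
width: 0.271
finger_force: 26.8
```

```bash
python3 -m inch '[{"tx":0,"ty":0,"tz":-5,"turn":0},{"tx":0,"ty":0,"tz":-15,"turn":0},{"tx":0,"ty":0,"tz":-30,"turn":0},{"tx":0,"ty":0,"tz":-45,"turn":0},{"tx":0,"ty":0,"tz":-60,"turn":0},{"tx":0,"ty":0,"tz":-75,"turn":0},{"tx":0,"ty":0,"tz":-90,"turn":0},{"tx":0,"ty":0,"tz":-100,"turn":0},{"tx":0,"ty":0,"tz":-100,"turn":0},{"tx":0,"ty":0,"tz":-100,"turn":0}]'
python3 - <<'E'
from h import *
import pickle
s=robot.get_state();i=eyes.read_camera('wrist');cv2.imwrite('pics/w4.png',i);pickle.dump(s,open('w4.pkl','wb'))
M=R.from_quat(s['tcp_rot']).as_matrix()
print(M.round(3),M.T@(np.array([.5011,-.1927,.215])-s['position'])*1000)
E
```

```text
time: 6.05
position: [0.5167, 0.2936, 0.2147]
tcp_rot: [0.64, 0.768, -0.0, 0.0]
wrist_force: [-0.8, 0.0, -1.3]
width: 0.267
finger_force: 26.5
[[-0.181  0.983 -0.   ]
 [ 0.983  0.181 -0.   ]
 [-0.    -0.    -1.   ]] [-4.75403323e+02 -1.03333742e+02 -6.14279292e-02]
```

View pics/w4.png

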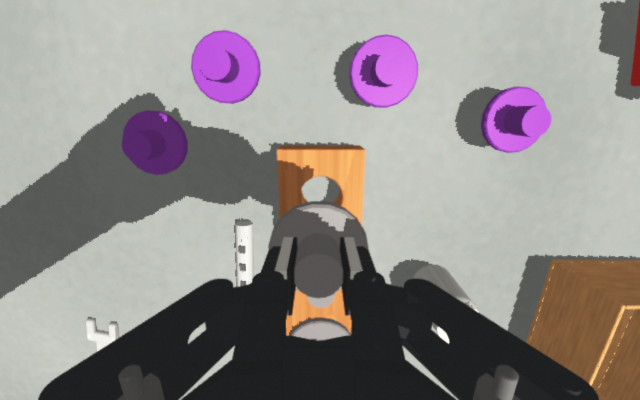

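The cap is held, with its flange spanning x 270–368 and its front edge at y ≈ 204. The rest's hole is now empty. I'll estimate the cap's offset in the hand from this.

```bash
python3 - <<'E'
from h import *
import pickle
s=pickle.load(open('w4.pkl','rb'));K,D,r,o=cam('wrist',s);M=R.from_quat(s['tcp_rot']).as_matrix();P=np.array(s['position'])
a=np.linspace(0,2*np.pi,200)
for dx in(-3,0,3):
  for z in(73,75):
    pts=np.c_[dx+28*np.cos(a),28*np.sin(a),z+0*a]/1000@M.T+P
    q=cv2.projectPoints((pts-o)@r,np.zeros(3),np.zeros(3),K,D)[0][:,0]
    print(dx,z,q.min(0).round(1),q.max(0).round(1))
E
```

```text
-3 73 [270.3 207.7] [372.3 299.5]
-3 75 [270.8 206.5] [371.7 297.4]
0 73 [270.  202.2] [372.6 295.1]
0 75 [270.6 201.1] [372. 293.]
3 73 [269.7 196.7] [372.9 290.6]
3 75 [270.3 195.6] [372.3 288.6]
```

```bash
python3 -m inch '[{"tx":-30,"ty":-6,"tz":0,"turn":0},{"tx":-75,"ty":-16,"tz":0,"turn":0},{"tx":-120,"ty":-26,"tz":0,"turn":0},{"tx":-165,"ty":-36,"tz":0,"turn":0},{"tx":-210,"ty":-46,"tz":0,"turn":0},{"tx":-255,"ty":-56,"tz":0,"turn":0},{"tx":-300,"ty":-66,"tz":0,"turn":0},{"tx":-345,"ty":-76,"tz":0,"turn":0},{"tx":-390,"ty":-86,"tz":0,"turn":0},{"tx":-430,"ty":-95,"tz":0,"turn":0},{"tx":-460,"ty":-100,"tz":0,"turn":0},{"tx":-474.5,"ty":-103,"tz":0,"turn":0}]'
python3 -m inch '[{"tx":0,"ty":0,"tz":0,"turn":0},{"tx":0,"ty":0,"tz":0,"turn":0},{"tx":0,"ty":0,"tz":0,"turn":0},{"tx":0,"ty":0,"tz":0,"turn":0},{"tx":0,"ty":0,"tz":0,"turn":0},{"tx":0,"ty":0,"tz":0,"turn":0}]'
python3 - <<'E'
from h import *
s=robot.get_state();M=R.from_quat(s['tcp_rot']).as_matrix();print(s['position'],M.T@(np.array([.5011,-.1927,.215])-s['position'])*1000+[1,.5,0])
a=eyes.read_camera('wrist')[130:330,220:420];b=eyes.read_camera('side')[200:320,240:360]
cv2.imwrite('pics/c5.png',np.hstack([cv2.resize(a,(400,400)),cv2.resize(b,(400,400),interpolation=2)]))
E
```

```text
time: 7.3
position: [0.5003, -0.1951, 0.2139]
tcp_rot: [0.642, 0.767, -0.001, -0.001]
wrist_force: [0.7, -0.0, -0.8]
width: 0.267
finger_force: 26.6
time: 7.9
position: [0.5016, -0.1909, 0.215]
tcp_rot: [0.639, 0.769, 0.0, 0.0]
wrist_force: [-0.3, 0.0, -0.9]
width: 0.265
finger_force: 26.6
[ 0.501566   -0.19087315  0.21501479] [-0.71131959 -0.29115015  0.01492215]
```

View pics/c5.png

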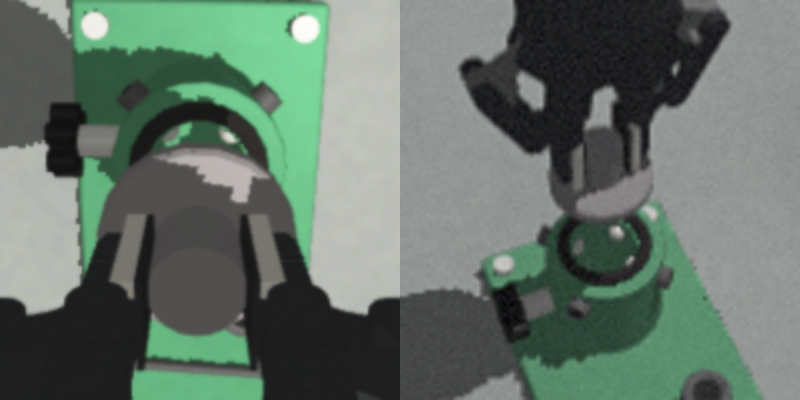

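Wrist crop: the cap flange at (197,205) is over the ring, with centre columns agreeing within about 2 px. The side crop shows the cap upright above the bore. Descending to just above the balls.

```bash
python3 -m inch '[{"tx":-0.7,"ty":-0.3,"tz":4,"turn":0},{"tx":-0.7,"ty":-0.3,"tz":10,"turn":0},{"tx":-0.7,"ty":-0.3,"tz":16,"turn":0},{"tx":-0.7,"ty":-0.3,"tz":22,"turn":0},{"tx":-0.7,"ty":-0.3,"tz":28,"turn":0},{"tx":-0.7,"ty":-0.3,"tz":33,"turn":0},{"tx":-0.7,"ty":-0.3,"tz":37,"turn":0},{"tx":-0.7,"ty":-0.3,"tz":38,"turn":0},{"tx":-0.7,"ty":-0.3,"tz":38,"turn":0},{"tx":-0.7,"ty":-0.3,"tz":38,"turn":0},{"tx":-0.7,"ty":-0.3,"tz":38,"turn":0},{"tx":-0.7,"ty":-0.3,"tz":38,"turn":0}]'
python3 -m inch '[{"tx":0,"ty":0,"tz":1,"turn":0},{"tx":0,"ty":0,"tz":2,"turn":0},{"tx":0,"ty":0,"tz":3,"turn":0},{"tx":0,"ty":0,"tz":4,"turn":0},{"tx":0,"ty":0,"tz":4,"turn":0},{"tx":0,"ty":0,"tz":4,"turn":0}]'
```

```text
time: 9.2
position: [0.5014, -0.1924, 0.1771]
tcp_rot: [0.64, 0.768, 0.0, 0.0]
wrist_force: [0.4, 0.0, -0.3]
width: 0.273
finger_force: 26.6
time: 9.8
position: [0.5012, -0.1923, 0.1728]
tcp_rot: [0.64, 0.768, -0.0, -0.0]
wrist_force: [-0.5, -0.2, -0.8]
width: 0.269
finger_force: 26.6
```

```bash
python3 -m inch '[{"tx":0,"ty":0,"tz":0.5,"turn":0},{"tx":0,"ty":0,"tz":1,"turn":0},{"tx":0,"ty":0,"tz":1.5,"turn":0},{"tx":0,"ty":0,"tz":2,"turn":0},{"tx":0,"ty":0,"tz":2.5,"turn":0},{"tx":0,"ty":0,"tz":3,"turn":0},{"tx":0,"ty":0,"tz":3,"turn":0},{"tx":0,"ty":0,"tz":3,"turn":0}]'
python3 -m inch '[{"tx":0,"ty":0,"tz":0.5,"turn":0},{"tx":0,"ty":0,"tz":1,"turn":0},{"tx":0,"ty":0,"tz":1.5,"turn":0},{"tx":0,"ty":0,"tz":2,"turn":0},{"tx":0,"ty":0,"tz":2,"turn":0},{"tx":0,"ty":0,"tz":2,"turn":0}]'
```

```text
time: 10.6
position: [0.5013, -0.1923, 0.1699]
tcp_rot: [0.64, 0.768, -0.0, 0.0]
wrist_force: [0.3, 1.5, -0.0]
width: 0.268
finger_force: 26.6
time: 11.2
position: [0.5019, -0.1922, 0.1683]
tcp_rot: [0.64, 0.769, 0.0, 0.001]
wrist_force: [1.7, 0.1, 2.1]
width: 0.273
finger_force: 26.6
```

```bash
python3 -m inch '[{"tx":0,"ty":0,"tz":0.5,"turn":0},{"tx":0,"ty":0,"tz":1,"turn":0},{"tx":0,"ty":0,"tz":1.5,"turn":0},{"tx":0,"ty":0,"tz":2,"turn":0},{"tx":0,"ty":0,"tz":2,"turn":0},{"tx":0,"ty":0,"tz":2,"turn":0}]'
python3 -m inch '[{"tx":0,"ty":0,"tz":0.5,"turn":0},{"tx":0,"ty":0,"tz":1,"turn":0},{"tx":0,"ty":0,"tz":1.5,"turn":0},{"tx":0,"ty":0,"tz":1.5,"turn":0},{"tx":0,"ty":0,"tz":1.5,"turn":0}]'
```

```text
time: 11.8
position: [0.5022, -0.1923, 0.1674]
tcp_rot: [0.64, 0.768, 0.0, 0.001]
wrist_force: [0.2, 1.6, 9.5]
width: 0.268
finger_force: 27.4
time: 12.3
position: [0.5024, -0.1924, 0.1663]
tcp_rot: [0.64, 0.768, 0.0, 0.001]
wrist_force: [-0.4, 2.2, 12.2]
width: 0.272
finger_force: 27.6
```

```bash
python3 -m inch '[{"tx":0,"ty":0,"tz":0.5,"turn":0},{"tx":0,"ty":0,"tz":1,"turn":0},{"tx":0,"ty":0,"tz":1,"turn":0},{"tx":0,"ty":0,"tz":1,"turn":0}]'
python3 -m inch '[{"tx":0,"ty":0,"tz":0.5,"turn":0},{"tx":0,"ty":0,"tz":1,"turn":0},{"tx":0,"ty":0,"tz":1,"turn":0},{"tx":0,"ty":0,"tz":1,"turn":0}]'
```

```text
time: 12.7
position: [0.5024, -0.1924, 0.1651]
tcp_rot: [0.64, 0.768, 0.0, 0.001]
wrist_force: [1.3, 1.3, 8.9]
width: 0.267
finger_force: 27.4
time: 13.1
position: [0.5013, -0.1921, 0.1615]
tcp_rot: [0.64, 0.769, 0.0, 0.0]
wrist_force: [5.1, 0.2, -8.8]
width: 0.27
finger_force: 26.8
```

```bash
python3 -m inch '[{"tx":0,"ty":0,"tz":0.5,"turn":0},{"tx":0,"ty":0,"tz":1,"turn":0},{"tx":0,"ty":0,"tz":1.5,"turn":0},{"tx":0,"ty":0,"tz":1.5,"turn":0},{"tx":0,"ty":0,"tz":1.5,"turn":0}]'
python3 -m inch '[{"tx":0,"ty":0,"tz":0.5,"turn":0},{"tx":0,"ty":0,"tz":1,"turn":0},{"tx":0,"ty":0,"tz":1,"turn":0},{"tx":0,"ty":0,"tz":1,"turn":0}]'
```

```text
time: 13.6
position: [0.5013, -0.1922, 0.1604]
tcp_rot: [0.64, 0.769, 0.0, -0.0]
wrist_force: [6.2, 0.3, -7.8]
width: 0.268
finger_force: 27.0
time: 14.0
position: [0.5013, -0.1922, 0.16]
tcp_rot: [0.64, 0.768, 0.0, 0.0]
wrist_force: [3.8, 0.7, -4.8]
width: 0.266
finger_force: 27.4
```

```bash
python3 -m inch '[{"tx":0,"ty":0,"tz":0.5,"turn":0},{"tx":0,"ty":0,"tz":1,"turn":0},{"tx":0,"ty":0,"tz":1,"turn":0},{"tx":0,"ty":0,"tz":1,"turn":0}]'
python3 -m inch '[{"tx":0,"ty":0,"tz":0.5,"turn":0},{"tx":0,"ty":0,"tz":1,"turn":0},{"tx":0,"ty":0,"tz":1,"turn":0},{"tx":0,"ty":0,"tz":1,"turn":0}]'
```

```text
time: 14.4
position: [0.5014, -0.1922, 0.1593]
tcp_rot: [0.64, 0.768, 0.0, 0.0]
wrist_force: [3.7, 2.1, 1.5]
width: 0.267
finger_force: 27.7
time: 14.8
position: [0.5014, -0.1923, 0.1586]
tcp_rot: [0.64, 0.768, -0.0, 0.0]
wrist_force: [1.6, 2.5, 5.9]
width: 0.268
finger_force: 28.2
```

```bash
python3 -m inch '[{"tx":0,"ty":0,"tz":0.4,"turn":0},{"tx":0,"ty":0,"tz":0.8,"turn":0},{"tx":0,"ty":0,"tz":1.1,"turn":0},{"tx":0,"ty":0,"tz":1.1,"turn":0},{"tx":0,"ty":0,"tz":1.1,"turn":0},{"tx":0,"ty":0,"tz":1.1,"turn":0},{"tx":0,"ty":0,"tz":1.1,"turn":0},{"tx":0,"ty":0,"tz":1.1,"turn":0}]'
python3 - <<'E'
from h import *
for k in range(4):
    i=eyes.read_camera('side');s=robot.get_state();print(s['position'].round(4),s['wrist_force'].round(1),s['finger_force'],s['width'])
cv2.imwrite('pics/c6.png',cv2.resize(i[200:320,240:360],(480,480),interpolation=2))
E
```

```text
time: 15.6
position: [0.5015, -0.1923, 0.1578]
tcp_rot: [0.64, 0.768, -0.0, 0.0]
wrist_force: [0.3, 1.7, 7.4]
width: 0.266
finger_force: 28.4
[ 0.5014 -0.1922  0.1578] [1.1 2.6 8.3] 28.421717584133148 0.26912201386061524
[ 0.5014 -0.1922  0.1578] [-0.3  2.   7.9] 28.420893251895905 0.2707661848970518
[ 0.5014 -0.1923  0.1578] [0.5 3.  7.6] 28.420844078063965 0.2676886561691477
[ 0.5014 -0.1923  0.1578] [1.5 2.7 8.7] 28.4210067987442 0.27206936245725927
```

View pics/c6.png

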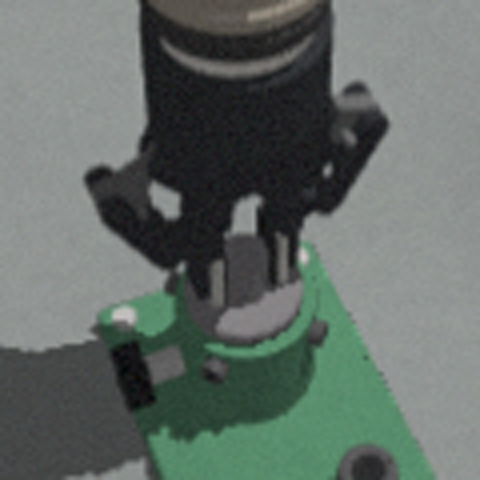

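The crop shows the flange sitting flat on the rim at about (245,310), upright and covering the ring. The push is about 8 N, so I'll add a little.

```bash
python3 -m inch '[{"tx":0,"ty":0,"tz":0.4,"turn":0},{"tx":0,"ty":0,"tz":0.8,"turn":0},{"tx":0,"ty":0,"tz":0.8,"turn":0},{"tx":0,"ty":0,"tz":0.8,"turn":0},{"tx":0,"ty":0,"tz":0.8,"turn":0},{"tx":0,"ty":0,"tz":0.8,"turn":0},{"tx":0,"ty":0,"tz":0.8,"turn":0},{"tx":0,"ty":0,"tz":0.8,"turn":0}]'
python3 - <<'E'
from h import *
for k in range(6):
    i=eyes.read_camera('side');s=robot.get_state();print(s['position'].round(4),s['wrist_force'].round(1),s['finger_force'])
E
```

```text
time: 16.6
position: [0.5014, -0.1922, 0.1573]
tcp_rot: [0.64, 0.768, -0.0, 0.0]
wrist_force: [0.8, 2.9, 8.9]
width: 0.266
finger_force: 28.6
[ 0.5015 -0.1922  0.1573] [-0.2  1.7 10.4] 28.60566884279251
[ 0.5015 -0.1923  0.1573] [0.1 2.1 9.6] 28.60519766807556
[ 0.5014 -0.1922  0.1573] [0.1 1.1 9.1] 28.60563039779663
[ 0.5015 -0.1922  0.1573] [0.5 2.8 9.5] 28.605828881263733
[ 0.5015 -0.1922  0.1573] [-0.8  2.4  9.6] 28.605368435382843
[ 0.5015 -0.1922  0.1573] [0.4 1.6 9.4] 28.605496287345886
```

```bash
python3 -m inch '[{"tx":0,"ty":0,"tz":0.3,"turn":0},{"tx":0,"ty":0,"tz":0.6,"turn":0},{"tx":0,"ty":0,"tz":0.6,"turn":0},{"tx":0,"ty":0,"tz":0.6,"turn":0},{"tx":0,"ty":0,"tz":0.6,"turn":0},{"tx":0,"ty":0,"tz":0.6,"turn":0},{"tx":0,"ty":0,"tz":0.6,"turn":0},{"tx":0,"ty":0,"tz":0.6,"turn":0}]'
python3 - <<'E'
from h import *
f=[]
for k in range(8):
    eyes.read_camera('side');s=robot.get_state();f.append(s['wrist_force'][2])
m=np.mean(f);print(m,f,s['position'],s['finger_force'])
if 9.5<m<16: print(ticket.sign_off())
E
```

```text
time: 17.7
position: [0.5015, -0.1923, 0.1571]
tcp_rot: [0.64, 0.768, -0.0, 0.0]
wrist_force: [-1.3, 2.8, 12.5]
width: 0.27
finger_force: 28.9
13.059019230439679 [np.float64(13.189161536372156), np.float64(12.392644034907894), np.float64(12.859755186583666), np.float64(12.700938156137699), np.float64(13.060662952274885), np.float64(13.06204340683241), np.float64(12.698420757176123), np.float64(14.508527813232599)] [ 0.50145198 -0.19222918  0.15703672] 28.86438399553299
the job is handed in; nothing more can be done
None
```

The middle cap snapped home in the green housing, and I handed the job in at about 18 s with the gripper still holding it and pressing down at about 13 N; the verdict was not shown.

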